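Find the slack leaf spring and trip its toggle

TASK

One of the three clamped leaf springs has gone slack: press the free tip of each one gently down until it bears on its stop, never with more than 20 N, and feel how stiff it is. Then flip the toggle on the unit with the slackest spring fully over towards its clamp, and leave the other toggles and everything else on the bench as they are.

Things in the scene. Friction and masses are not known exactly. Their poses are not given: they have to be found in the camera images.
- spring_p: one of three test units that look alike, fixed to the worktop: aluminium base 130 (x) x 90 (y) x 10 mm, origin at the centre of its underside, z up, x from the leaf's free tip to its clamp. A steel leaf 16 mm wide runs along x at y = +22 mm, upper face 41.6 mm high, clamped from x = +30 mm on (blue block, dark jaw, screw heads 55 mm high), a brass stop screw under its tip. Toggle at x = 0, y = -24 mm
- pad_p (a point): centre of the top of the brass pressing pad (16 mm diameter, 5 mm high) at the leaf's free tip on spring_p, x = -50 mm, 46.6 mm above the worktop when free. It gives evenly for 7 to 13 mm (each unit differs), then meets its stop hard, and springs back. Two springs are sound (over 0.9 N per mm), one is slack (under 0.6 N per mm)
- leaf_p: the steel leaf of spring_p, 92 mm long and 1.6 mm thick, with its pad; origin in its middle plane at the clamp's edge, x towards the clamp, tilts as it is pressed
- telltale_p (a joint): red tell-tale pin under the leaf of spring_p, 20 mm from the pad towards the clamp: how far (m) the leaf has pushed it down, 0 at the start; it goes down three quarters as far as the pad does and stays at its lowest point when the leaf springs back
- toggle_p_tip (a point): centre of the red ball (18 mm diameter) at the end of the toggle lever on spring_p, 69.5 mm above the worktop at the start, 45 mm from the pivot on a grey block 36 x 28 mm, top 30 mm high; it swings in the unit's x-z plane, half a radian either side of upright; pushing it over takes about 2 N
- toggle_p (a joint): angle (rad) of the toggle of spring_p: 0 leaning away from the clamp (towards the unit's -x, as at the start), 1.0 when fully over towards the clamp (+x); stays where it is left
- spring_q: one of three test units that look alike, fixed to the worktop: aluminium base 130 (x) x 90 (y) x 10 mm, origin at the centre of its underside, z up, x from the leaf's free tip to its clamp. A steel leaf 16 mm wide runs along x at y = +22 mm, upper face 41.6 mm high, clamped from x = +30 mm on (blue block, dark jaw, screw heads 55 mm high), a brass stop screw under its tip. Toggle at x = 0, y = -24 mm
- pad_q (a point): centre of the top of the brass pressing pad (16 mm diameter, 5 mm high) at the leaf's free tip on spring_q, x = -50 mm, 46.6 mm above the worktop when free. It gives evenly for 7 to 13 mm (each unit differs), then meets its stop hard, and springs back. Two springs are sound (over 0.9 N per mm), one is slack (under 0.6 N per mm)
- leaf_q: the steel leaf of spring_q, 92 mm long and 1.6 mm thick, with its pad; origin in its middle plane at the clamp's edge, x towards the clamp, tilts as it is pressed
- telltale_q (a joint): red tell-tale pin under the leaf of spring_q, 20 mm from the pad towards the clamp: how far (m) the leaf has pushed it down, 0 at the start; it goes down three quarters as far as the pad does and stays at its lowest point when the leaf springs back
- toggle_q_tip (a point): centre of the red ball (18 mm diameter) at the end of the toggle lever on spring_q, 69.5 mm above the worktop at the start, 45 mm from the pivot on a grey block 36 x 28 mm, top 30 mm high; it swings in the unit's x-z plane, half a radian either side of upright; pushing it over takes about 2 N
- toggle_q (a joint): angle (rad) of the toggle of spring_q: 0 leaning away from the clamp (towards the unit's -x, as at the start), 1.0 when fully over towards the clamp (+x); stays where it is left
- spring_r: one of three test units that look alike, fixed to the worktop: aluminium base 130 (x) x 90 (y) x 10 mm, origin at the centre of its underside, z up, x from the leaf's free tip to its clamp. A steel leaf 16 mm wide runs along x at y = +22 mm, upper face 41.6 mm high, clamped from x = +30 mm on (blue block, dark jaw, screw heads 55 mm high), a brass stop screw under its tip. Toggle at x = 0, y = -24 mm
- pad_r (a point): centre of the top of the brass pressing pad (16 mm diameter, 5 mm high) at the leaf's free tip on spring_r, x = -50 mm, 46.6 mm above the worktop when free. It gives evenly for 7 to 13 mm (each unit differs), then meets its stop hard, and springs back. Two springs are sound (over 0.9 N per mm), one is slack (under 0.6 N per mm)
- leaf_r: the steel leaf of spring_r, 92 mm long and 1.6 mm thick, with its pad; origin in its middle plane at the clamp's edge, x towards the clamp, tilts as it is pressed
- telltale_r (a joint): red tell-tale pin under the leaf of spring_r, 20 mm from the pad towards the clamp: how far (m) the leaf has pushed it down, 0 at the start; it goes down three quarters as far as the pad does and stays at its lowest point when the leaf springs back
- toggle_r_tip (a point): centre of the red ball (18 mm diameter) at the end of the toggle lever on spring_r, 69.5 mm above the worktop at the start, 45 mm from the pivot on a grey block 36 x 28 mm, top 30 mm high; it swings in the unit's x-z plane, half a radian either side of upright; pushing it over takes about 2 N
- toggle_r (a joint): angle (rad) of the toggle of spring_r: 0 leaning away from the clamp (towards the unit's -x, as at the start), 1.0 when fully over towards the clamp (+x); stays where it is left
- tape_roll: loose bystander: blue roll of tape lying flat, 72 mm diameter, 18 mm high; origin at the centre of its underside
- red_jar: loose bystander: small white jar with red cap, 46 mm diameter, 45 mm high; origin at the centre of its underside

How it is judged:
On the way, in this order (a step that is already met when the one before it is completed fails the run):
1. each of the three leaves has been pressed down to its stop (its tell-tale pin within 0.7 mm of where the stop leaves it) (value of joint telltale_p above 0.00515 m and value of joint telltale_q above 0.0083 m and value of joint telltale_r above 0.0065 m), for 0.1 s.
2. the toggle of the slack spring is over towards the clamp (value of joint toggle_q above 0.85 rad), for 0.2 s.
At the end, for the whole second after the job is handed in: All three tell-tales are down to within 0.7 mm of their stops' marks, the leaves have sprung back up, the toggle of the slackest spring is over (more than 0.85 rad of 1.0) and the other two stand as at the start (under 0.2 rad) (all of step 1 and value of joint toggle_q above 0.85 rad and value of joint each of toggle_p, toggle_r below 0.2 rad and z of pad_p in the frame of spring_p above 0.044 m and z of pad_q in the frame of spring_q above 0.044 m and z of pad_r in the frame of spring_r above 0.044 m); the robot touches nothing.
It fails at once if a leaf spring is pressed with more than 20 N (contact force between any of the arm, the fingers and leaf_p above 20 N or contact force between any of the arm, the fingers and leaf_q above 20 N or contact force between any of the arm, the fingers and leaf_r above 20 N).
It fails at once if the toggle of a sound spring is flipped (value of joint any of toggle_p, toggle_r above 0.5 rad).
It fails at once if the tape roll or the jar is moved by more than 20 mm (distance of any of tape_roll, red_jar from where it was at the start of the episode above 0.02 m).
It also fails if it takes over 72 s, if anything falls off the work surface, if the arm or the gripper's body presses on something with over 40 N, if the wrist force passes 120 N, or if a joint passes its speed limit or range.

ROBOT

A 7-joint arm with a two-finger parallel gripper is mounted at the origin on a cart in front of the work surface, level with it; the furniture and walls round the work are solid. World frame = base frame: x ahead of the robot, y to its left, z up, the work surface at z = 0. Lengths are in m, angles in rad, forces in N, time in s.
With the tool pointing down it reaches from about 0.425 to 0.875 m from the base axis. Payload 4.7 kg.
Tool frame: the origin (TCP) lies midway between the tips of the shut fingers; the grasp point (between the pads) lies 19 mm behind it; z points along the fingers, y is the direction in which the jaws open and shut (so a half turn about z gives the same grasp; the last joint's range is limited). The gripper opens to 87 mm and grips with 3 to 60 N. Pads are 19 mm wide; open, the fingers measure 117 mm over their backs; the gripper's body (75 mm by 190 mm) begins 51 mm behind the grasp point.
Start: joints at [1.211, 0.321, -0.07, 1.45, 0.023, 1.371, -0.057], TCP at [0.237, -0.605, 0.223] pointing down, gripper open.
Joint ranges: [-2.86, 2.86], [-0.3, 2.09], [-1.38, 1.24], [0.06, 2.45], [-1.56, 4.7], [0.09, 2.05], [-2.69, 2.69]. Speed limits (rad/s): [2.57, 2.57, 3.14, 3.14, 3.14, 3.14, 3.14].

INTERFACE

Orientations are given as a rotation vector (axis times angle).
In Python, from bench import get_state, eyes, job gives the robot as it stands. The module is installed in compiled form; this text tells all that it offers.
- The arm moves only by the shell command python3 -m jog 'ROWS' [FORCE]. ROWS is JSON, a list that holds one entry, the list of rows, each a list of 5 numbers: the opening, from 0 (shut) to 1 (fully open), then the shift along the tool's x, y, z in units of 40 mm (1.0 is 40 mm), then the turn about the tool's z in units of 5 degrees (1.0 is 5 degrees). In form: [[[jaw, dx, dy, dz, turn], ...]]. A call has 1 to 10 rows; each row shifts and turns the commanded pose from where the row before left it, along the tool's axes as they then stand; what a row does not reach is not made up. A row lasts 1/8 s, in which the tool goes at most 62.5 mm and 10.7 degrees, less where a joint would pass 70% of its speed; a pose out of reach is approached as far as the arm can. A call is refused whole if a number of a shift passes 1 or a number of a turn 1, either way. A call with a gripper value outside its range is refused whole. The fingers move at their own pace and stop on an object; FORCE is the grip in N (left out, the last holds). Time passes only in rows, so rows that do not move let the fingers close. It gives the time, the measured TCP pose, the force and the opening at its end, in the units of the state.
- get_state(): the state, without advancing time (a new reading comes with each control period).
- eyes.get_image(name): name is "side" or "top" or "wrist"; returns (picture, depth): 480x640x3 uint8, red, green, blue; 480x640 float32, m along the optical axis (not along the pixel's ray), 0 where there is no reading.
- eyes.camera_params(name): a dict with "camera_matrix" (3x3 intrinsics, pixels), "pose" (4x4, takes a point from camera to world coordinates); the wrist camera has in their place "mount" (4x4, takes a point from camera to tool coordinates, whose origin is the TCP and whose axes are the flange's). Camera axes: x right, y down, z forward; pixel columns grow to the right and rows downward; lengths in m; the calibration is good to about 2 mm. The wrist camera is an equidistant fisheye: a pixel r from the principal point sees the ray r / f radians off the axis. A picture is of the moment at which its call begins: read the wrist's pose just before it. camera_params takes no time and is no camera call.
- job.close_job(): hands the job in, once; it reports no verdict.
The state is a dict: "time": time; "joint_positions": joint angles; "qd": joint speeds; "joint_torque": joint torques, N m; "position": TCP position; "tool_rot": TCP orientation; "ft_force": force on the tool from outside, world axes, zero at the start; "torque": the same for the moment, N m; "grip_width": opening from 0.0 (shut) to 1.0 (fully open).
Only numpy, scipy, OpenCV 4.12 (cv2) and the standard library are available. Lean on these libraries where they do the work, as an engineer would, in place of code of your own. Each camera call takes 0.05 s, during which the arm holds its last target. There are 200 camera calls.

## Working session

There is one attempt and no reset: what is moved stays moved. The work goes in short steps, Python scripts to look and compute and a shell command to move; the robot and the scene stay as the last step left them, time stands still between calls to the robot, and variables do not carry over. Pictures are saved under pics/ and viewed, about 8 in all and at most 12, crops included, and the job is handed in when it is done.

```bash
mkdir -p pics; python3 - <<'E'
from bench import get_state, eyes
import cv2,numpy as np
s=get_state();print(s)
for n in("top","side"):
    im,d=eyes.get_image(n);cv2.imwrite(f"pics/{n}1.png",im[...,::-1]);np.savez(f"{n}1.npz",im=im,d=d)
    print(n,eyes.camera_params(n))
print(eyes.camera_params("wrist"))
E
```

```text
{'time': 0.0, 'joint_positions': array([ 1.21112163,  0.32183682, -0.07007052,  1.45168244,  0.02263669,
        1.37077924, -0.05688894]), 'qd': array([-0.00038467,  0.00135388, -0.00127234,  0.0004422 , -0.00089427,
       -0.00118233,  0.00107497]), 'joint_torque': array([ 2.25634285e-04, -4.91286242e+01, -4.03945176e-01, -3.12527883e+01,
       -6.40417007e-02,  4.37301700e-02,  1.43210900e-04]), 'position': array([ 0.23706757, -0.60463431,  0.2214487 ]), 'tool_rot': array([-3.08505560e+00, -5.83422374e-01,  7.71382961e-04]), 'ft_force': array([ 0.9125512 , -0.46938185,  0.30568062]), 'torque': array([-0.03208309,  0.04145975, -0.05223025]), 'grip_width': 0.9977074631869197}
top {'camera_matrix': array([[438.8832158 ,   0.        , 328.22568335],
       [  0.        , 438.8832158 , 240.36832191],
       [  0.        ,   0.        ,   1.        ]]), 'pose': array([[ 0.02027359, -0.97804357,  0.20741202,  0.34357712],
       [-0.99977178, -0.01843439,  0.01079651,  0.06222753],
       [-0.00673594, -0.20758357, -0.97819409,  0.94872793],
       [ 0.        ,  0.        ,  0.       
[... 274 characters left out ...]
 0.00781709,  0.62684288, -0.77910647,  0.99302   ],
       [ 0.02120321, -0.77905901, -0.62659195,  0.80536667],
       [ 0.        ,  0.        ,  0.        ,  1.        ]])}
{'camera_matrix': array([[371.64829954,   0.        , 321.76427169],
       [  0.        , 371.64829954, 241.38842387],
       [  0.        ,   0.        ,   1.        ]]), 'mount': array([[-3.49976617e-04, -9.67934027e-01, -2.51204291e-01,
         6.86413130e-02],
       [ 9.99999936e-01, -3.18613848e-04, -1.65520301e-04,
        -6.72144710e-04],
       [ 8.01755658e-05, -2.51204333e-01,  9.67934077e-01,
        -1.61662801e-01],
       [ 0.00000000e+00,  0.00000000e+00,  0.00000000e+00,
         1.00000000e+00]])}
```

View pics/top1.png

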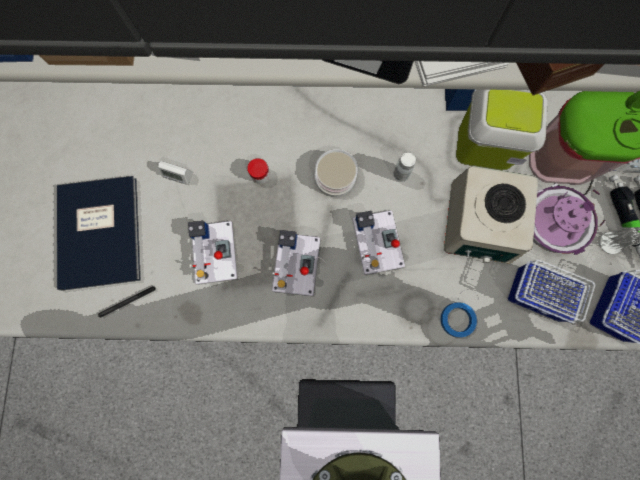

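```bash
cat > h.py <<'E'
import numpy as np,cv2
from bench import eyes,get_state
def proj(P,n="top"):
    c=eyes.camera_params(n);T=np.linalg.inv(c["pose"]);p=(np.c_[np.atleast_2d(P),np.ones(len(np.atleast_2d(P)))]@T.T)[:,:3]@c["camera_matrix"].T
    return p[:,:2]/p[:,2:]
def ray_z(uv,z,n="top"):
    c=eyes.camera_params(n);uv=np.atleast_2d(uv)
    r=np.c_[uv,np.ones(len(uv))]@np.linalg.inv(c["camera_matrix"]).T@c["pose"][:3,:3].T;o=c["pose"][:3,3]
    return o+r*((z-o[2])/r[:,2])[:,None]
def cloud(d,n="top"):
    c=eyes.camera_params(n);v,u=np.mgrid[:480,:640]
    p=np.stack([u*d,v*d,d],-1)@np.linalg.inv(c["camera_matrix"]).T
    return p@c["pose"][:3,:3].T+c["pose"][:3,3]
E
python3 - <<'E'
from h import *
D=np.load("top1.npz");im,d=D["im"],D["d"]
c=im[195:315,165:425];cv2.imwrite("pics/crop.png",cv2.resize(c[...,::-1],None,fx=3.07,fy=3.07,interpolation=cv2.INTER_CUBIC))
# red balls
hsv=cv2.cvtColor(im,cv2.COLOR_RGB2HSV)
m=(((hsv[...,0]<6)|(hsv[...,0]>174))&(hsv[...,1]>180)&(hsv[...,2]>100)).astype(np.uint8)
P=cloud(d)
k,l,st,ce=cv2.connectedComponentsWithStats(m)
for i in range(1,k):
    if st[i,4]>8: print("red",ce[i],st[i,4],ray_z(ce[i],.0695)[0],np.median(P[l==i],0))
m=((hsv[...,0]>10)&(hsv[...,0]<28)&(hsv[...,1]>110)&(hsv[...,2]>70)).astype(np.uint8);m[:195]=0;m[315:]=0;m[:,:165]=0;m[:,425:]=0
k,l,st,ce=cv2.connectedComponentsWithStats(m)
for i in range(1,k):
    if st[i,4]>8: print("brass",ce[i],st[i,4],ray_z(ce[i],.0466)[0],np.median(P[l==i],0))
z=P[...,2];print("table z",np.median(z[100:130,100:300]), "shelf",[(r,P[r,320].round(3)) for r in (20,40,60,90)])
# base
mb=(abs(z-.010)<.004).astype(np.uint8);mb[:195]=0;mb[315:]=0;mb[:,:165]=0;mb[:,425:]=0
m2=(z>.005).astype(np.uint8);m2[:195]=0;m2[315:]=0;m2[:,:165]=0;m2[:,425:]=0
k,l,st,ce=cv2.connectedComponentsWithStats(m2)
for i in range(1,k):
    if st[i,4]>500:
        pts=P[(l==i)&(mb>0)][:,:2].astype(np.float32);r=cv2.minAreaRect(pts*1000);print("base",r)
E
```

```text
red [257.22972973 168.20945946] 296 [0.68384396 0.22591517 0.0695    ] [0.69294924 0.2302036  0.0458123 ]
red [394.95238095 242.92857143] 42 [ 0.52722743 -0.06449968  0.0695    ] [ 0.52540474 -0.06336047  0.07709234]
red [218.04545455 254.47727273] 44 [0.49639123 0.29580571 0.0695    ] [0.49495469 0.29342075 0.07771308]
red [303.95555556 270.15555556] 45 [0.46759364 0.11969494 0.0695    ] [0.46665912 0.11897166 0.0777708 ]
brass [374.44736842 262.94736842] 38 [ 0.48873521 -0.02478194  0.0466    ] [ 0.48844006 -0.02488912  0.04712165]
brass [199.92857143 273.19047619] 42 [0.46032118 0.33664334 0.0466    ] [0.46038561 0.33624144 0.0478152 ]
brass [281.         283.24390244] 41 [0.4427485  0.16763063 0.0466    ] [0.44297065 0.16755987 0.04743305]
table z 0.0017777410384832715 shelf [(20, array([0.67, 0.08, 0.54])), (40, array([0.67 , 0.081, 0.507])), (60, array([0.815, 0.091, 0.258])), (90, array([0.909, 0.1  , 0.002]))]
base ((542.449951171875, -36.65977096557617), (130.88023376464844, 90.51347351074219), 12.221240043640137)
base ((512.5833740234375, 322.265380859375), (129.6171875, 90.86354064941406), 8.87941837310791)
base ((490.1363525390625, 141.28704833984375), (90.23217010498047, 129.95130920410156), 84.74354553222656)
```

View pics/crop.png

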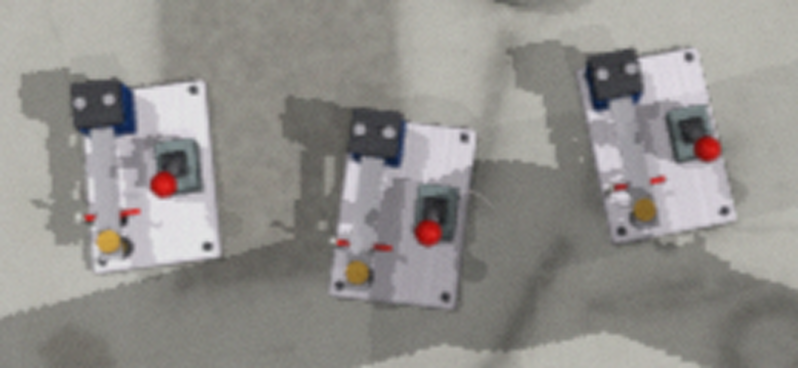

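View pics/side1.png

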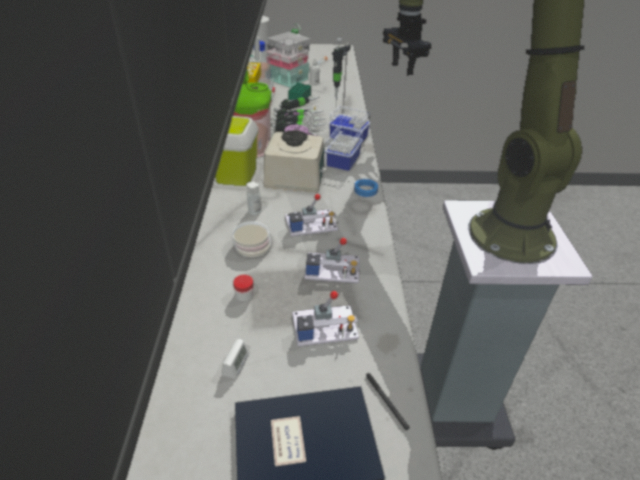

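```bash
python3 - <<'E'
from h import *
D=np.load("top1.npz");P=cloud(D["d"])
ok=D["d"]>0
for y in np.arange(-.65,0,.05):
    print(round(y,2),[round(float(P[ok&(abs(P[...,1]-y-.025)<.025)&(abs(P[...,0]-x-.025)<.025)][:,2].max(initial=-1)),2) for x in np.arange(.2,.75,.05)])
E
python3 -m jog '[[[0,0,0,-1,1],[0,0,0,-1,1],[0,0,0,0,1],[0,0,0,0,1],[0,0,0,0,0.28],[0,0,0,0,0],[0,0,0,0,0]]]' 20
```

```text
-0.65 [-0.84, -0.84, -0.85, -1.0, -1.0, 0.0, 0.0, -1.0, 0.02, 0.03, 0.04]
-0.6 [-0.84, -0.84, 0.0, 0.06, 0.06, 0.07, 0.09, 0.09, 0.05, 0.05, 0.06]
-0.55 [-0.84, -0.84, 0.06, 0.09, 0.09, 0.09, 0.09, 0.1, 0.01, 0.18, 0.0]
-0.5 [-0.84, -0.84, 0.0, 0.09, 0.09, 0.09, 0.05, 0.13, 0.13, 0.21, 0.26]
-0.45 [-0.84, -0.84, 0.0, 0.09, 0.09, 0.09, 0.08, 0.15, 0.14, 0.21, 0.21]
-0.4 [-0.84, -0.84, 0.0, 0.09, 0.09, 0.09, 0.05, 0.13, 0.13, 0.2, 0.21]
-0.35 [-0.84, -0.84, 0.0, 0.01, 0.09, 0.09, 0.12, 0.15, 0.15, 0.48, 0.17]
-0.3 [-0.84, -0.84, 0.0, 0.01, 0.01, 0.04, 0.12, 0.15, 0.15, 0.55, 0.17]
-0.25 [-0.84, -0.84, 0.02, 0.02, 0.02, 0.0, 0.12, 0.15, 0.15, 0.57, 0.17]
-0.2 [-0.84, -0.84, 0.02, 0.02, 0.02, 0.0, 0.12, 0.12, 0.12, 0.57, 0.01]
-0.15 [-0.84, -0.84, 0.01, 0.01, 0.01, 0.01, 0.01, 0.01, 0.01, 0.57, 0.09]
-0.1 [-0.84, -0.84, 0.0, 0.01, 0.01, 0.01, 0.08, 0.04, 0.02, 0.57, 0.1]
-0.05 [-0.84, -0.84, 0.01, 0.01, 0.01, 0.05, 0.05, 0.06, 0.01, 0.57, 0.33]
time: 0.98
position: [0.2373, -0.605, 0.3023]
tool_rot: [-3.141, -0.002, 0.0]
ft_force: [-0.0, 0.8, 0.2]
grip_width: 0.286
```

```bash
python3 -m jog '[[[0,0.42,-0.967,0,0],[0,0.42,-0.967,0,0],[0,0.42,-0.967,0,0],[0,0.42,-0.967,0,0],[0,0.42,-0.967,0,0],[0,0.42,-0.967,0,0],[0,0.42,-0.967,0,0],[0,0.42,-0.967,0,0],[0,0.42,-0.967,0,0],[0,0.42,-0.967,0,0]]]'
python3 -m jog '[[[0,0.42,-0.967,0,0],[0,0.42,-0.967,0,0],[0,0.42,-0.967,0,0],[0,0.42,-0.967,0,0],[0,0.42,-0.967,0,0],[0,0,0,1,0],[0,0,0,1,0],[0,0,0,1,0],[0,0,0,1,0],[0,0,0,0,0]]]'
```

```text
time: 2.22
position: [0.4056, -0.217, 0.3027]
tool_rot: [3.141, 0.001, 0.001]
ft_force: [0.5, -0.2, -0.1]
grip_width: 0.001
time: 3.48
position: [0.4866, -0.0247, 0.1401]
tool_rot: [-3.141, -0.002, 0.01]
ft_force: [-0.3, 0.3, 0.5]
grip_width: 0.006
```

```bash
python3 -m jog '[[[0,0.04,0,0.7,0],[0,0,0,0.7,0],[0,0,0,0.6,0],[0,0,0,0,0],[0,0,0,0,0]]]'
python3 -m jog '[[[0,0,0,0.1,0],[0,0,0,0.1,0],[0,0,0,0.1,0],[0,0,0,0,0],[0,0,0,0,0]]]'
```

```text
time: 4.1
position: [0.4923, -0.025, 0.0645]
tool_rot: [3.141, 0.0, 0.005]
ft_force: [0.2, 0.2, 0.5]
grip_width: 0.005
time: 4.72
position: [0.4908, -0.0248, 0.0505]
tool_rot: [3.142, 0.001, -0.0]
ft_force: [-0.5, 0.2, 0.4]
grip_width: 0.002
```

```bash
python3 -m jog '[[[0,-0.05,0,0.05,0],[0,0,0,0.05,0],[0,0,0,0.05,0],[0,0,0,0,0],[0,0,0,0,0]]]'
python3 -m jog '[[[0,0,0,0.05,0],[0,0,0,0,0],[0,0,0,0,0]]]';python3 -m jog '[[[0,0,0,0.05,0],[0,0,0,0,0],[0,0,0,0,0]]]'
```

```text
time: 5.35
position: [0.4885, -0.025, 0.0446]
tool_rot: [3.141, 0.0, -0.001]
ft_force: [-1.9, 0.4, 2.4]
grip_width: 0.002
time: 5.72
position: [0.4887, -0.025, 0.0427]
tool_rot: [3.141, 0.001, -0.0]
ft_force: [-3.3, -0.4, 5.7]
grip_width: 0.004
time: 6.1
position: [0.4887, -0.025, 0.0409]
tool_rot: [3.141, 0.0, -0.001]
ft_force: [-3.8, 0.0, 6.8]
grip_width: 0.011
```

```bash
python3 -m jog '[[[0,0,0,0.03,0],[0,0,0,0,0],[0,0,0,0,0]]]';for i in 1;do python3 -m jog '[[[0,0,0,0.015,0],[0,0,0,0,0],[0,0,0,0,0]]]';done; python3 -m jog '[[[0,0,0,0.015,0],[0,0,0,0,0],[0,0,0,0,0]]]'
```

```text
time: 6.48
position: [0.4887, -0.025, 0.0398]
tool_rot: [3.141, 0.0, -0.001]
ft_force: [-2.7, 0.3, 8.0]
grip_width: 0.004
time: 6.85
position: [0.4887, -0.025, 0.0393]
tool_rot: [3.141, 0.0, -0.001]
ft_force: [-4.8, -1.1, 8.0]
grip_width: 0.007
time: 7.22
position: [0.4887, -0.025, 0.0388]
tool_rot: [3.141, 0.0, -0.001]
ft_force: [-4.6, -0.6, 10.0]
grip_width: 0.003
```

```bash
python3 -m jog '[[[0,0,0,0.01,0],[0,0,0,0,0],[0,0,0,0,0]]]';python3 -m jog '[[[0,0,0,0.01,0],[0,0,0,0,0],[0,0,0,0,0]]]'; python3 -m jog '[[[0,0,0,0.01,0],[0,0,0,0,0],[0,0,0,0,0]]]'
```

```text
time: 7.6
position: [0.4888, -0.025, 0.0385]
tool_rot: [3.141, 0.001, -0.0]
ft_force: [-4.8, 0.3, 9.5]
grip_width: 0.008
time: 7.98
position: [0.4888, -0.025, 0.0381]
tool_rot: [3.141, 0.0, -0.0]
ft_force: [-4.5, -0.9, 9.5]
grip_width: 0.01
time: 8.35
position: [0.4888, -0.025, 0.0378]
tool_rot: [3.141, 0.0, -0.001]
ft_force: [-5.5, 0.5, 9.8]
grip_width: 0.005
```

```bash
python3 -m jog '[[[0,0,0,0.01,0],[0,0,0,0,0],[0,0,0,0,0]]]';python3 -m jog '[[[0,0,0,0.01,0],[0,0,0,0,0],[0,0,0,0,0]]]'; python3 -m jog '[[[0,0,0,0.01,0],[0,0,0,0,0],[0,0,0,0,0]]]'
```

```text
time: 8.72
position: [0.4888, -0.025, 0.0376]
tool_rot: [3.141, 0.0, -0.001]
ft_force: [-5.2, -0.4, 13.0]
grip_width: 0.002
time: 9.1
position: [0.4888, -0.025, 0.0374]
tool_rot: [3.141, 0.0, -0.001]
ft_force: [-6.9, -0.3, 14.6]
grip_width: 0.008
time: 9.48
position: [0.4889, -0.025, 0.0373]
tool_rot: [3.14, 0.0, -0.001]
ft_force: [-7.3, 0.1, 16.3]
grip_width: 0.006
```

```bash
python3 -m jog '[[[0,0,0,-0.5,0],[0,0,0,-1,0],[0,0,0,-1,0],[0,-0.232,-0.964,0,0],[0,-0.232,-0.964,0,0],[0,-0.232,-0.964,0,0],[0,-0.232,-0.964,0,0],[0,-0.232,-0.964,0,0],[0,0,0,0,0],[0,0,0,0,0]]]'
python3 -m jog '[[[0,0,0,0.7,0],[0,0,0,0.7,0],[0,0,0,0.4,0],[0,0,0,0.2,0],[0,0,0,0.15,0],[0,0,0,0,0],[0,0,0,0,0]]]'
```

```text
time: 10.72
position: [0.4426, 0.1674, 0.1355]
tool_rot: [3.141, 0.0, 0.001]
ft_force: [-0.2, -0.3, -0.2]
grip_width: 0.005
time: 11.6
position: [0.4428, 0.1681, 0.0503]
tool_rot: [-3.142, -0.001, -0.002]
ft_force: [0.0, 0.5, -0.6]
grip_width: 0.006
```

```bash
python3 -m jog '[[[0,0,0,0.07,0],[0,0,0,0.07,0],[0,0,0,0,0],[0,0,0,0,0]]]'
python3 -m jog '[[[0,0,0,0.05,0],[0,0,0,0,0],[0,0,0,0,0]]]';python3 -m jog '[[[0,0,0,0.03,0],[0,0,0,0,0],[0,0,0,0,0]]]'
```

```text
time: 12.1
position: [0.4426, 0.168, 0.0443]
tool_rot: [-3.142, -0.001, -0.001]
ft_force: [-0.2, 0.6, 0.8]
grip_width: 0.004
time: 12.48
position: [0.4425, 0.168, 0.0422]
tool_rot: [-3.142, -0.001, -0.001]
ft_force: [-0.1, 0.4, 2.4]
grip_width: 0.004
time: 12.85
position: [0.4425, 0.168, 0.041]
tool_rot: [-3.142, -0.001, -0.001]
ft_force: [0.9, 0.2, 3.0]
grip_width: 0.003
```

```bash
python3 -m jog '[[[0,0,0,0.03,0],[0,0,0,0,0],[0,0,0,0,0]]]';python3 -m jog '[[[0,0,0,0.03,0],[0,0,0,0,0],[0,0,0,0,0]]]'; python3 -m jog '[[[0,0,0,0.03,0],[0,0,0,0,0],[0,0,0,0,0]]]'
```

```text
time: 13.22
position: [0.4425, 0.168, 0.0398]
tool_rot: [-3.142, -0.001, -0.001]
ft_force: [1.2, 0.4, 4.7]
grip_width: 0.004
time: 13.6
position: [0.4425, 0.168, 0.0386]
tool_rot: [-3.141, -0.0, -0.001]
ft_force: [0.9, 0.5, 4.3]
grip_width: 0.011
time: 13.98
position: [0.4426, 0.168, 0.0375]
tool_rot: [-3.142, -0.001, -0.001]
ft_force: [1.4, 1.4, 5.9]
grip_width: 0.007
```

```bash
python3 -m jog '[[[0,0,0,0.02,0],[0,0,0,0,0],[0,0,0,0,0]]]';python3 -m jog '[[[0,0,0,0.02,0],[0,0,0,0,0],[0,0,0,0,0]]]'; python3 -m jog '[[[0,0,0,0.02,0],[0,0,0,0,0],[0,0,0,0,0]]]'
```

```text
time: 14.35
position: [0.4426, 0.168, 0.0367]
tool_rot: [3.142, 0.001, 0.001]
ft_force: [1.8, 0.0, 5.6]
grip_width: 0.002
time: 14.72
position: [0.4427, 0.168, 0.036]
tool_rot: [3.142, 0.0, 0.001]
ft_force: [1.4, -0.6, 5.6]
grip_width: 0.01
time: 15.1
position: [0.4427, 0.168, 0.0355]
tool_rot: [3.141, 0.0, 0.001]
ft_force: [-0.0, -0.3, 8.7]
grip_width: 0.009
```

```bash
python3 -m jog '[[[0,0,0,0.01,0],[0,0,0,0,0],[0,0,0,0,0]]]';python3 -m jog '[[[0,0,0,0.01,0],[0,0,0,0,0],[0,0,0,0,0]]]'; python3 -m jog '[[[0,0,0,0.01,0],[0,0,0,0,0],[0,0,0,0,0]]]'
```

```text
time: 15.48
position: [0.4428, 0.168, 0.0353]
tool_rot: [3.141, 0.0, 0.001]
ft_force: [-0.1, -0.7, 9.7]
grip_width: 0.006
time: 15.85
position: [0.4428, 0.168, 0.0351]
tool_rot: [3.141, 0.001, 0.001]
ft_force: [-0.5, -0.7, 12.5]
grip_width: 0.007
time: 16.23
position: [0.4428, 0.1681, 0.0349]
tool_rot: [3.141, 0.0, 0.001]
ft_force: [-1.2, 0.2, 14.0]
grip_width: 0.004
```

```bash
python3 -m jog '[[[0,0,0,-0.5,0],[0,0,0,-1,0],[0,0,0,-1,0],[0,0.087,-0.842,0,0],[0,0.087,-0.842,0,0],[0,0.087,-0.842,0,0],[0,0.087,-0.842,0,0],[0,0.087,-0.842,0,0],[0,0,0,0,0],[0,0,0,0,0]]]'
python3 -m jog '[[[0,0,0,0.7,0],[0,0,0,0.7,0],[0,0,0,0.4,0],[0,0,0,0.2,0],[0,0,0,0.1,0],[0,0,0,0,0],[0,0,0,0,0]]]'
```

```text
time: 17.48
position: [0.4588, 0.335, 0.1325]
tool_rot: [3.139, 0.001, -0.004]
ft_force: [0.7, -0.5, -0.3]
grip_width: 0.008
time: 18.35
position: [0.4601, 0.3367, 0.0504]
tool_rot: [-3.141, -0.001, -0.002]
ft_force: [-0.9, -0.0, 0.4]
grip_width: 0.009
```

```bash
python3 -m jog '[[[0,0,0,0.07,0],[0,0,0,0.07,0],[0,0,0,0,0],[0,0,0,0,0]]]'
python3 -m jog '[[[0,0,0,0.03,0],[0,0,0,0,0],[0,0,0,0,0]]]';python3 -m jog '[[[0,0,0,0.03,0],[0,0,0,0,0],[0,0,0,0,0]]]'
```

```text
time: 18.85
position: [0.4599, 0.3366, 0.0444]
tool_rot: [-3.141, -0.001, -0.001]
ft_force: [-0.4, 0.3, 2.5]
grip_width: 0.007
time: 19.23
position: [0.4598, 0.3366, 0.0432]
tool_rot: [-3.141, -0.001, -0.001]
ft_force: [-0.0, 0.9, 4.6]
grip_width: 0.004
time: 19.6
position: [0.4598, 0.3366, 0.0421]
tool_rot: [-3.141, -0.001, -0.001]
ft_force: [-0.5, -0.3, 6.6]
grip_width: 0.006
```

```bash
python3 -m jog '[[[0,0,0,0.02,0],[0,0,0,0,0],[0,0,0,0,0]]]';python3 -m jog '[[[0,0,0,0.02,0],[0,0,0,0,0],[0,0,0,0,0]]]'; python3 -m jog '[[[0,0,0,0.015,0],[0,0,0,0,0],[0,0,0,0,0]]]'
```

```text
time: 19.98
position: [0.4598, 0.3366, 0.0414]
tool_rot: [-3.141, -0.001, -0.001]
ft_force: [-1.0, -1.2, 7.4]
grip_width: 0.006
time: 20.35
position: [0.4598, 0.3366, 0.0408]
tool_rot: [-3.141, -0.001, -0.001]
ft_force: [-0.8, -1.4, 8.1]
grip_width: 0.009
time: 20.72
position: [0.4598, 0.3366, 0.0402]
tool_rot: [-3.142, -0.001, -0.001]
ft_force: [-1.4, -0.7, 8.4]
grip_width: 0.01
```

```bash
python3 -m jog '[[[0,0,0,0.01,0],[0,0,0,0,0],[0,0,0,0,0]]]';python3 -m jog '[[[0,0,0,0.01,0],[0,0,0,0,0],[0,0,0,0,0]]]'
```

```text
time: 21.1
position: [0.4599, 0.3366, 0.0399]
tool_rot: [-3.142, -0.001, -0.001]
ft_force: [-1.0, -0.6, 8.9]
grip_width: 0.007
time: 21.48
position: [0.4599, 0.3366, 0.0396]
tool_rot: [-3.142, -0.001, -0.001]
ft_force: [-1.7, -1.1, 9.5]
grip_width: 0.004
```

```bash
python3 -m jog '[[[0,0,0,0.01,0],[0,0,0,0,0],[0,0,0,0,0]]]';python3 -m jog '[[[0,0,0,0.01,0],[0,0,0,0,0],[0,0,0,0,0]]]'
```

```text
time: 21.85
position: [0.4599, 0.3367, 0.0394]
tool_rot: [3.142, 0.001, 0.001]
ft_force: [-1.7, -3.0, 10.9]
grip_width: 0.004
time: 22.22
position: [0.4599, 0.3367, 0.0393]
tool_rot: [3.141, 0.001, 0.002]
ft_force: [-2.3, -1.4, 13.4]
grip_width: 0.002
```

```bash
python3 -m jog '[[[0,0,0,0.01,0],[0,0,0,0,0],[0,0,0,0,0]]]'
```

```text
time: 22.6
position: [0.4599, 0.3367, 0.0391]
tool_rot: [3.141, 0.001, 0.001]
ft_force: [-2.2, -1.5, 15.0]
grip_width: 0.005
```

```bash
python3 -m jog '[[[0,0,0,-0.5,0],[0,0,0,-1,0],[0,0,0,-1,0],[0,-0.091,0.894,0,0],[0,-0.091,0.894,0,0],[0,-0.091,0.894,0,0],[0,-0.091,0.894,0,0],[0,-0.091,0.894,0,0],[0,-0.091,0.894,0,0],[0,0,0,0,0]]]'
python3 -m jog '[[[0,0,0,0,0],[0,0,0,0,0]]]'
```

```text
time: 23.85
position: [0.4372, 0.1183, 0.137]
tool_rot: [3.139, -0.008, -0.002]
ft_force: [-1.0, 1.7, 0.5]
grip_width: 0.005
time: 24.1
position: [0.4377, 0.123, 0.1375]
tool_rot: [-3.141, -0.004, 0.0]
ft_force: [0.0, -0.3, -0.2]
grip_width: -0.001
```

```bash
python3 - <<'E'
from h import *
im,d=eyes.get_image("top");print(get_state()["position"])
cv2.imwrite("pics/t2.png",cv2.resize(im[195:315,165:425,::-1],None,fx=3.07,fy=3.07,interpolation=cv2.INTER_CUBIC))
E
```

```text
[0.43767624 0.12300527 0.13747942]
```

View pics/t2.png

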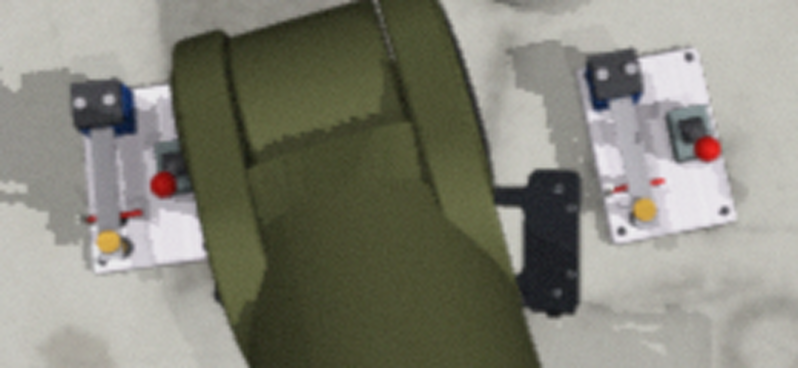

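The arm hides the middle unit. The outer toggle balls, at crop (163,184) and (707,149), and the outer pads stand as before. Next I go down and push the middle toggle.

```bash
python3 -m jog '[[[0,0,0,0.8,0],[0,0,0,0.7,0],[0,0,0,0.48,0],[0,0,0,0,0],[0,0,0,0,0]]]'
python3 -m jog '[[[0,0.2,0.02,0,0],[0,0.2,0.02,0,0],[0,0.1,0.01,0,0],[0,0.1,0.01,0,0],[0,0.1,0.01,0,0],[0,0.1,0.01,0,0],[0,0,0,0,0]]]'
```

```text
time: 24.78
position: [0.4384, 0.1225, 0.059]
tool_rot: [-3.141, -0.002, -0.001]
ft_force: [1.1, -0.1, -0.5]
grip_width: 0.007
time: 25.65
position: [0.4705, 0.1186, 0.0584]
tool_rot: [-3.141, -0.0, -0.001]
ft_force: [-0.5, -1.0, 0.0]
grip_width: 0.003
```

```bash
python3 -m jog '[[[0,0.15,0.015,0,0],[0,0.15,0.015,0,0],[0,0.1,0.01,0,0],[0,0,0,0,0],[0,0,0,0,0]]]'
```

```text
time: 26.28
position: [0.4861, 0.1171, 0.0584]
tool_rot: [-3.141, -0.001, -0.001]
ft_force: [-1.2, -0.6, 0.5]
grip_width: 0.005
```

```bash
python3 -m jog '[[[0,0.1,0.01,0,0],[0,0,0,0,0],[0,0,0,0,0]]]'; python3 -m jog '[[[0,0.05,0.005,0,0],[0,0,0,0,0],[0,0,0,0,0]]]'
```

```text
time: 26.65
position: [0.4891, 0.1167, 0.0581]
tool_rot: [3.141, 0.001, -0.002]
ft_force: [-5.2, 0.2, 1.2]
grip_width: 0.003
time: 27.02
position: [0.4894, 0.1166, 0.0578]
tool_rot: [3.141, 0.001, -0.008]
ft_force: [-8.8, 0.3, 4.0]
grip_width: 0.004
```

```bash
python3 -m jog '[[[0,-0.4,-0.03,0,0],[0,-0.7,-0.06,0,0],[0,0,0,-0.5,0],[0,0,0,-1,0],[0,0,0,-1,0],[0,0,0,-1,0],[0,0,0,-1,0],[0,0,0.9,0,0],[0,0,0.9,0,0],[0,0,0.9,0,0]]]'
python3 -m jog '[[[0,0,0.9,0,0],[0,0,0.9,0,0],[0,0,0.9,0,0],[0,0,0.9,0,0],[0,0,0.9,0,0],[0,0,0.9,0,0],[0,0,0.9,0,0],[0,0,0,0,0],[0,0,0,0,0],[0,0,0,0,0]]]'
python3 - <<'E'
from h import *
im,d=eyes.get_image("top");s=get_state();print(s["position"],s["ft_force"])
cv2.imwrite("pics/t3.png",cv2.resize(im[140:350,165:495,::-1],None,fx=2.4,fy=2.4,interpolation=cv2.INTER_CUBIC))
E
```

```text
time: 28.28
position: [0.4487, 0.0107, 0.2392]
tool_rot: [3.14, 0.001, 0.007]
ft_force: [-0.7, -0.1, 0.2]
grip_width: 0.003
time: 29.52
position: [0.4485, -0.2388, 0.2388]
tool_rot: [3.141, 0.004, 0.002]
ft_force: [-0.0, -0.9, 0.3]
grip_width: 0.005
[ 0.44844532 -0.23891424  0.23871752] [-0.09982586 -0.24322789  0.75358731]
```

View pics/t3.png

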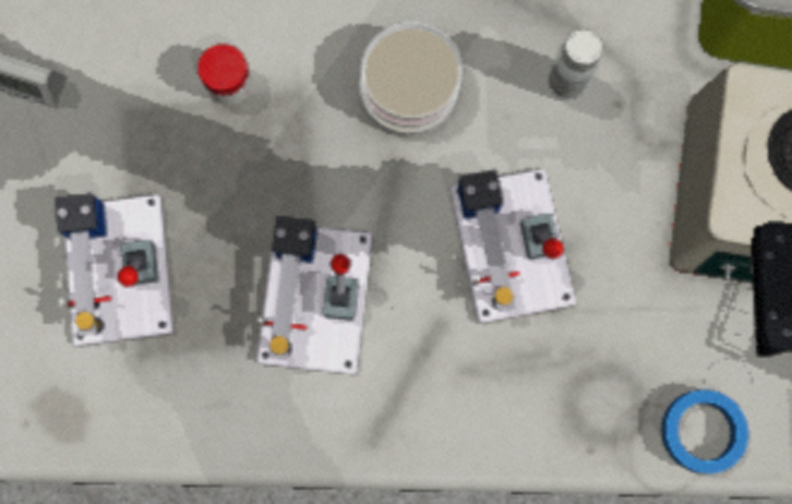

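The middle ball is at crop (340,263), now on the clamp side. The outer balls at (128,276) and (553,248) are unmoved, and the tape and jar are untouched. I'll check the numbers.

```bash
python3 - <<'E'
from h import *
im,d=eyes.get_image("top");P=cloud(d)
hsv=cv2.cvtColor(im,cv2.COLOR_RGB2HSV)
for nm,m,z in(("red",((hsv[...,0]<6)|(hsv[...,0]>174))&(hsv[...,1]>180)&(hsv[...,2]>100),.0695),("brass",(hsv[...,0]>10)&(hsv[...,0]<28)&(hsv[...,1]>110)&(hsv[...,2]>70),.0466)):
    m=m.astype(np.uint8);m[:160]=0;m[315:]=0;m[:,:165]=0;m[:,425:]=0
    k,l,st,ce=cv2.connectedComponentsWithStats(m)
    for i in range(1,k):
        if st[i,4]>25: print(nm,ray_z(ce[i],z)[0].round(4),np.median(P[l==i],0).round(4))
E
```

```text
red [0.6834 0.2261 0.0695] [0.6926 0.2303 0.046 ]
red [ 0.5271 -0.0643  0.0695] [ 0.5253 -0.0634  0.0774]
red [0.5099 0.116  0.0695] [0.5081 0.1162 0.078 ]
red [0.4964 0.2958 0.0695] [0.4949 0.2934 0.0783]
brass [ 0.4887 -0.0246  0.0466] [ 0.4886 -0.0239  0.0472]
brass [0.4605 0.3368 0.0466] [0.4605 0.3367 0.0479]
brass [0.4426 0.1677 0.0466] [0.443  0.1675 0.0474]
```

All the numbers match, and the ball is where a full throw puts it (expected 0.5094, 0.1154).

```bash
python3 -c "
from bench import job
print(job.close_job())"
```

```text
the job is handed in; nothing more can be done
None
```

I pressed all three leaves down to their stops, found the middle unit slackest, flipped its toggle over towards its clamp, and handed the job in at about 30 s.

| Unit | Stiffness (N/mm) | Pad travel to stop (mm) | Highest force reading (N) |
|---|---|---|---|
| Right | about 1.2 | about 9 | about 18 |
| Middle | about 0.5 | about 11.5 | about 14 |
| Left | about 1.4 | about 7.3 | about 15 |

- **Stops:** on each unit the force rose sharply at the stop. I did not measure the tell-tale pins directly. Against the depths implied by the judging limits, my travel readings came out about 0.5 mm short on every unit, inside the 0.93 mm of pad travel that the limit allows.
- **Final checks:** in the last top picture the middle ball is within 1 mm of its full-throw position. The other two balls are unmoved, all three pads are back at their free height, and the tape and jar are where they were. The arm is clear of everything.
- **Failed checks:** none failed. One mid-run top picture could not show the middle unit because the arm hid it, but the final picture does.

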